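# Lever a tight power module out of its test socket

### The arm

A 6-joint arm with a two-finger parallel gripper is mounted at the origin on the work surface. World frame = base frame: x ahead of the robot, y to its left, z up, the work surface at z = 0. Lengths are in mm, angles in rad, forces in N, time in s.
With the tool pointing down it reaches from about 300 to 775 mm from the base axis. Payload 14.6 kg.
Tool frame: the origin (TCP) lies on the mounting face of the last link; the fingertips stand 199 mm ahead of it and the grasp point (between the pads) lies 180 mm ahead of it; z points along the fingers, y is the line along which they close (so a half turn about z gives the same grasp; the last joint's range is limited). The gripper opens to 94 mm and grips with 3 to 60 N. Pads are 16 mm wide; open, the fingers measure 119 mm over their backs; the gripper's body (75 mm by 177 mm) begins 78 mm behind the grasp point.
Start: joints at [-1.375, 0.3, 1.521, -0, 1.321, -0.067], TCP at [142.876, -531.11, 404.646] pointing down, gripper open.
Joint ranges: [-3.03, 3.03], [-0.79, 2.21], [0.23, 2.52], [-1.04, 4.18], [0, 3.07], [-2.55, 2.55]. Speed limits (rad/s): [2.22, 2.22, 2.57, 3.14, 3.14, 3.14].

### API

Orientations are given as [roll, pitch, yaw] about the fixed x, y, z axes, in that order (R = Rz(yaw) Ry(pitch) Rx(roll)).
In Python, from cell import manip gives the robot as it stands. The module is installed in compiled form; this text tells all that it offers.
- The arm moves only by the shell command python3 -m creep 'ROWS' [FORCE]. ROWS is a JSON object of lists of equal length, an entry for each row: "slide": the shift along the world's x, y, z in cm, a list of three; "turn": the turn about the world's z in rad; "claw": the opening, from 0 (shut) to 1 (fully open). A call has 1 to 8 rows; each row shifts and turns the commanded pose from where the row before left it; what a row does not reach is not made up. A row lasts 1/8 s, in which the tool goes at most 62.5 mm and 10.7 degrees, less where a joint would pass 70% of its speed; a pose out of reach is approached as far as the arm can. A call with a gripper value outside its range is refused whole. The fingers move at their own pace and stop on an object; FORCE is the grip in N (left out, the last holds). Time passes only in rows, so rows that do not move let the fingers close. It gives the time, the measured TCP pose, the force, the opening and the grip force at its end, in the units of the state.
- manip.read_state(): the state, without advancing time (a new reading comes with each control period).
- manip.camera(name): name is "scene" or "top" or "wrist"; returns (picture, depth): 420x560x3 uint8, red, green, blue; 420x560 float32, mm along the optical axis (not along the pixel's ray), 0 where there is no reading.
- manip.calibration(name): a dict with "intrinsics" (3x3 intrinsics, pixels), "pose" (4x4, takes a point from camera to world coordinates). Camera axes: x right, y up, looking along -z (the intrinsics and any distortion apply to the point x, -y, -z); pixel columns grow to the right and rows downward; lengths in mm; the calibration is good to about 2 mm. A picture is of the moment at which its call begins: read the wrist's pose just before it. calibration takes no time and is no camera call; for the wrist camera it gives the pose at the moment of the call.
- manip.sign_off(): hands the job in; it is judged then, once.
Trained networks look in the newest picture that a camera, given by its name, has taken for a name from the list of things; names that differ only in an ending like _2 or _b are one class to them, and where a whole thing is asked for, a point or a joint stands for the part that bears it (a point fixed in the world has none). Each returns a list of dicts, best first, with "score" (0 to 1); they miss things now and then, are a little off and sometimes report something else, mostly with a low value. They report only what shows in the picture. A call takes as long as a camera call. They do not tell look-alikes from the thing itself.
- manip.cut_out(query, camera): "mask" (420x560 bool, what is visible of it) and "position" ([column, row] in pixels, amid what is visible of it).
The state is a dict: "clock": time; "joints": joint angles; "qd": joint speeds; "effort": joint torques, N m; "eef_pos": TCP position; "eef_rot": TCP orientation; "wrist_force": force on the tool from outside, world axes, zero at the start; "moment": the same for the moment, N m; "finger_gap": finger opening in mm; "finger_force": force on a finger pad.
Only numpy, scipy, OpenCV 4.12 (cv2) and the standard library are available. Lean on these libraries where they do the work, as an engineer would, in place of code of your own. Each camera call takes 0.05 s, during which the arm holds its last target. There are 200 camera calls.

### The job

The power module is held tight in its test socket by sprung rollers at its two sides. Take the flat pry bar from the rubber mat, set its blade over the steel fulcrum rod and under the front lip of the module's base plate, and lever that edge up until the rollers snap in under it and it stays up by itself; do not pull the module out of the tight fit by hand. Lay the bar back down on the mat, then take the loosened module by its body, set it down gently, flat and right way up, on the floor of the shallow tray and let go, leaving everything else where it is.

Things in the scene. Friction and masses are not known exactly. Their poses are not given: they have to be found in the camera images.
- socket: Fixed test socket on a grey foot plate 205 x 190 mm (6 mm thick). Origin on the table right under the middle of the seated module, z up; +x is the prying direction, from fulcrum rod to module. Fully home, the module's underside is 30 mm above the table. The black seat carries only the plate's rear (x > -18 mm); under its front there is open space down to the foot plate.
- rollers (a point): Midway between two spring-loaded steel rollers (12 mm across, at socket x -30 mm, 34 mm high) that press on the plate's side edges with 20 N each and hold it by friction: levering takes 10 to 30 N at the lip. With the lip levered up 6 to 10 mm they snap 5 mm in under the plate and hold it up, tilted 7 to 8 degrees, lip about 13 mm above home. Roller posts at y +-84 mm, 46 mm high.
- back_stop (a point): Top of the stop behind the plate (socket x +52 mm, 34 mm high), which keeps the plate from being pushed back; side guides (40 mm high, 1.8 mm clear) stand beside the plate's rear half.
- fulcrum: Steel rod, 12 mm diameter, 100 mm long, level along the socket's y; point: middle of its axis, at socket x -89 mm, 44.4 mm high. Aluminium cheeks carry it at y +-37 to 47 mm, 52 mm high. A 6 mm blade touching the rod's top and the lip of the seated module slopes 37 degrees down towards the module; at 45 degrees it passes between them with 5 mm to spare.
- module_lip (a point): Middle of the lower front edge of the module's aluminium base plate, the edge to lever up: socket x -50 mm, y 0, 30 mm above the table while the module is fully home. Axes as the module's.
- module_grip (a point): Centre of the module, 24 mm above its underside. An aluminium base plate 100 (x) x 120 (y) x 8 mm with a black plastic body 60 (x) x 46 (y) mm, 30 mm tall, in its middle; 38 mm tall in all, 0.3 to 0.55 kg. Grip the body across its 46 mm. Axes as the socket's while seated, z up.
- bar_grip (a point): Centre of the pry bar's grey handle (100 long, 22 wide, 24 mm high), 12 mm above what it lies on. +x points along the bar to the blade's tip, 150 mm from here; y across the 22 mm, z up as it lies. Steel blade straight, 16 mm wide, 6 mm thick, the 100 mm ahead of the handle, on its centre line. 0.3 kg, balances 32 mm ahead of this point.
- mat: Fixed black rubber mat 170 (x) x 250 (y) x 3 mm on which the bar lies and to which it returns; origin on the table under its middle.
- tray: Fixed shallow grey tray, outside 176 (x) x 152 (y) mm, walls 4 mm thick and 16 mm high from the table, floor 4 mm thick; origin on the table under its middle. The module goes in with its 120 mm side along the tray's x and its 100 mm side along the tray's y, some 20 mm to spare all round.
There are look-alikes about, which are no part of the job. There is more than one size of the part that bears bar_grip; the job needs the larger. Leave any orange look-alike of the part that bears module_lip alone.

How it is judged (in metres and radians):
On the way, in this order (a step that is already met when the one before it is completed fails the run):
1. the pry bar is picked up from the mat (contact force between the fingers and bar above 1 N and height (world z) of bar_grip above 0.05 m), for 0.1 s.
2. the bar, bearing on the fulcrum rod, levers the module lip 4 mm up from home, the hand off the module (contact force between bar and fulcrum above 1.5 N and contact force between bar and module above 1 N and z of module_lip in the frame of socket above 0.034 m and z of module_grip in the frame of socket below 0.09 m and contact force between each of the arm, the fingers and module below 0.5 N), for 0.05 s.
3. the bar lies let go on the mat; the module lip stays 6 mm up by itself in the socket (x of bar_grip in the frame of mat between -0.085 and 0.085 m and y of bar_grip in the frame of mat between -0.125 and 0.125 m and height (world z) of bar_grip below 0.024 m and contact force between the fingers and bar below 0.2 N and contact force between the fingers and module below 0.2 N and z of module_lip in the frame of socket above 0.036 m and horizontal distance between module_grip and socket below 0.02 m), for 0.2 s.
4. the module is lifted out of the socket by the fingers (contact force between the fingers and module above 1 N and z of module_grip in the frame of socket above 0.085 m), for 0.1 s.
At the end, for the whole second after the job is handed in: The module lies flat (within 3.4 degrees) and right way up on the tray floor (its height right within 4 mm), its centre within 40 mm of the tray's centre along both tray axes, at rest; the bar lies at rest on the mat with the centre of its handle over the mat (x of module_grip in the frame of tray between -0.04 and 0.04 m and y of module_grip in the frame of tray between -0.04 and 0.04 m and z of module_grip in the frame of tray between 0.024 and 0.031 m and angle between module_grip's own z axis and vertical below 0.06 rad and linear speed of each of module, bar below 0.02 m/s and x of bar_grip in the frame of mat between -0.085 and 0.085 m and y of bar_grip in the frame of mat between -0.125 and 0.125 m and height (world z) of bar_grip below 0.024 m); the robot touches nothing.
It fails at once if a bystander is shifted more than 15 mm (distance of any of heatsink, meter, probe, driver, partsbox, board from where it was at the start of the episode above 0.015 m).
It fails at once if the module is tipped more than 45 degrees (angle between module_grip's own z axis and vertical above 0.785 rad).
It fails at once if the module is dropped or slammed: it strikes the tray with more than 60 N (contact force between module and tray above 60 N).
It also fails if it takes over 69 s, if anything falls off the work surface, if the arm or the gripper's body presses on something with over 40 N, if the wrist force passes 120 N, or if a joint passes its speed limit or range.

## Working session

There is one attempt and no reset: what is moved stays moved. The work goes in short steps, Python scripts to look and compute and a shell command to move; the robot and the scene stay as the last step left them, time stands still between calls to the robot, and variables do not carry over. Pictures are saved under pics/ and viewed, at most 10 in all, crops included, and the job is handed in when it is done.

```bash
mkdir -p pics; cat > h.py <<'E'
import numpy as np, cv2
from cell import manip
def cloud(name):
    """picture, world points (HxWx3, mm), valid"""
    c=manip.calibration(name); im,d=manip.camera(name); K=np.array(c['intrinsics']); P=np.array(c['pose'])
    v,u=np.mgrid[0:d.shape[0],0:d.shape[1]]
    X=np.stack([(u-K[0,2])/K[0,0]*d,-(v-K[1,2])/K[1,1]*d,-d],-1)
    return im,X@P[:3,:3].T+P[:3,3],d>0
def save(im,n,k=1): cv2.imwrite('pics/'+n,cv2.resize(im[:,:,::-1],None,fx=k,fy=k))
E
python3 - <<'E'
from h import *
print(manip.read_state())
for n in ('top','scene'):
    im,X,v=cloud(n); save(im,n+'0.png',1.4 if n=='top' else 1.4)
    c=manip.calibration(n); print(n,c)
    for q in ['socket','module_grip','bar_grip','mat','tray','fulcrum','module_lip']:
        for r in manip.cut_out(q,n):
            m=r['mask']&v; p=X[m]
            if len(p)==0: continue
            print(q,round(r['score'],2),np.round(r['position']),m.sum(),np.round(np.median(p,0)),np.round(np.percentile(p,[2,98],0)).tolist(),cv2.minAreaRect(p[:,:2].astype(np.float32)))
E
```

```text
{'clock': 0.0, 'joints': array([-1.37461712e+00,  3.00474044e-01,  1.52161067e+00, -1.40671880e-05,
        1.32070784e+00, -6.65898045e-02]), 'qd': array([ 0.00277979, -0.00072108,  0.00163412, -0.00025287,  0.00267743,
        0.00057068]), 'effort': array([ 1.25940158e-03, -5.31804264e+01, -3.52738094e+01,  7.08442647e-02,
        2.44195590e-02, -9.08706420e-05]), 'eef_pos': array([ 142.85948218, -531.08179902,  404.07206038]), 'eef_rot': array([-3.14039450e+00, -6.62470557e-05,  2.62772464e-01]), 'wrist_force': array([-0.057675  , -0.41945835, -0.05985616]), 'moment': array([ 0.00028135, -0.01938018, -0.02572202]), 'finger_force': 0.0, 'finger_gap': 94.08657755896141}
top {'intrinsics': array([[504.34315182,   0.        , 282.93181694],
       [  0.        , 504.34315182, 215.68291488],
       [  0.        ,   0.        ,   1.        ]]), 'pose': array([[ 6.00513471e-03,  9.97013512e-01, -7.69934806e-02,
         3.71359004e+02],
       [-9.99836839e-01,  4.67471163e-03, -1.74482857e-02,
        -3.25134362e+00],
       [-1.70362543e-02,  7.70856976e-02,  9.96878910e-01,
       
[... 3651 characters left out ...]
2.0, 8.0]] ((503.1470947265625, -99.22712707519531), (251.62933349609375, 176.25193786621094), 89.66128540039062)
tray 0.62 [154. 222.] 1900 [ 481. -392.    5.] [[391.0, -466.0, -2.0], [569.0, -314.0, 18.0]] ((476.39990234375, -390.32354736328125), (155.66531372070312, 194.10797119140625), 86.43535614013672)
module_lip 0.91 [358. 221.] 825 [532. 257.  40.] [[450.0, 212.0, 31.0], [571.0, 312.0, 72.0]] ((496.5504150390625, 265.2029724121094), (102.1466064453125, 197.46310424804688), 82.52298736572266)
module_lip 0.84 [432. 273.] 1139 [706. 450.  10.] [[631.0, 398.0, 0.0], [758.0, 514.0, 42.0]] ((688.2901611328125, 455.53094482421875), (133.9104766845703, 105.28202819824219), 28.14861297607422)
```

View pics/top0.png

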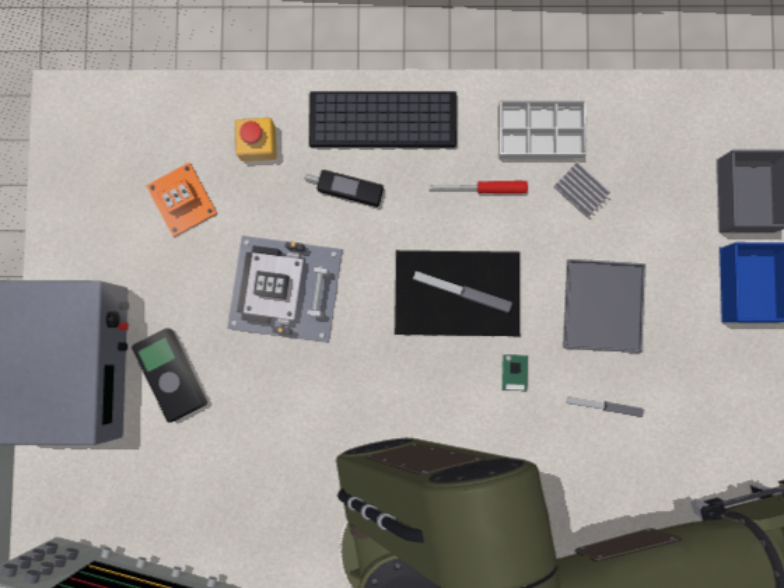

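View pics/scene0.png

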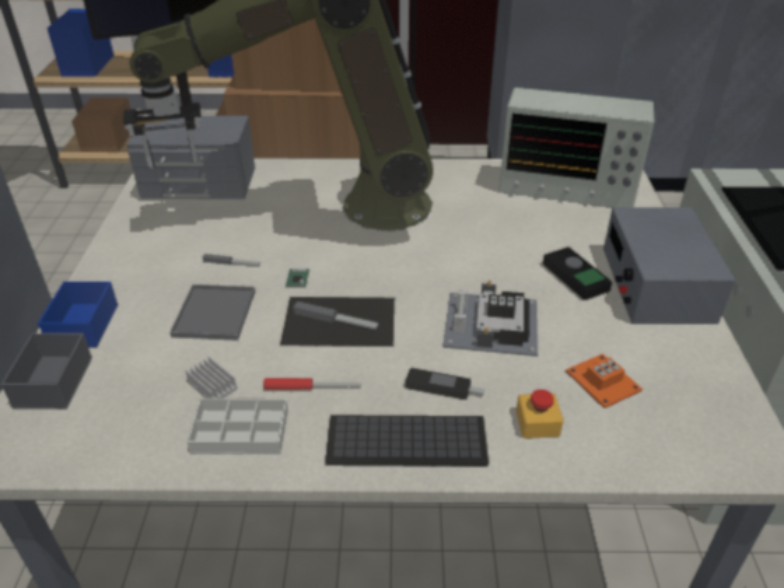

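The top view shows the module in the socket at (272,285) with the rod at (320,290), to the fulcrum's right. The large bar lies on the mat at (462,290) with its blade to the left (+y), the tray is at (604,306), and the orange look-alike at (180,200) stays untouched. The scene view agrees. I'll hover over the bar now.

```bash
python3 -m creep '{"slide":[[4,4.4,-0.9],[4,4.4,-0.9],[4,4.4,-0.9],[4,4.4,-0.9],[4,4.4,-0.9],[4,4.4,-0.9],[4,4.4,-0.9],[4,4.4,-0.9]],"turn":[0.12,0.12,0.12,0.12,0.12,0.12,0.12,0.12],"claw":[0.7,0.7,0.7,0.7,0.7,0.7,0.7,0.7]}' 20; python3 -m creep '{"slide":[[2,2.5,0],[0,0,0]],"turn":[0.02,0],"claw":[0.7,0.7]}'
python3 - <<'E'
from h import *
s=manip.read_state(); print(s['eef_pos'],s['eef_rot'])
im,X,v=cloud('wrist'); save(im,'w1.png'); print(manip.calibration('wrist')['pose'])
for q in ['bar_grip','mat']:
    for r in manip.cut_out(q,'wrist'):
        m=r['mask']&v; p=X[m]
        if len(p)==0: continue
        print(q,round(r['score'],2),np.round(r['position']),m.sum(),np.round(np.median(p,0)),cv2.minAreaRect(p[:,:2].astype(np.float32)))
        if q=='bar_grip':
            for lo,hi in((20,32),(9,19)):
                t=p[(p[:,2]>lo)&(p[:,2]<hi)]
                if len(t)>20: print(lo,len(t),cv2.minAreaRect(t[:,:2].astype(np.float32)),np.median(t[:,2]))
E
```

```text
clock: 1.8
eef_pos: [464.0, -177.4, 332.6]
eef_rot: [3.141, 0.0, 1.227]
wrist_force: [0.3, -1.2, 0.4]
finger_gap: 65.9
finger_force: 0.0
clock: 2.05
eef_pos: [483.7, -152.7, 332.4]
eef_rot: [-3.141, -0.0, 1.246]
wrist_force: [-0.4, -0.4, -0.4]
finger_gap: 66.0
finger_force: 0.0
[ 483.70512127 -152.6767809   332.43572215] [-3.14131373e+00 -7.32145790e-05  1.24578077e+00]
[[ 9.47028148e-01  3.11961337e-01  7.62745719e-02  5.03951895e+02]
 [-3.21150397e-01  9.20174010e-01  2.23924571e-01 -8.83897660e+01]
 [-3.30070115e-04 -2.36558481e-01  9.71617196e-01  3.12058351e+02]
 [ 0.00000000e+00  0.00000000e+00  0.00000000e+00  1.00000000e+00]]
bar_grip 0.6 [288. 158.] 4930 [ 503. -112.   23.] ((503.16845703125, -109.37767791748047), (209.00228881835938, 25.20861053466797), 71.46778106689453)
20 2492 ((500.9178161621094, -115.17003631591797), (186.67547607421875, 22.705585479736328), 71.14337158203125) 26.325724235373883
9 2147 ((517.608642578125, -63.70066833496094), (104.10861206054688, 23.808094024658203), 71.616943359375) 17.396739091703296
mat 0.78 [272. 127.] 41665 [500. -81.   2.] ((500.2182312011719, -101.271728515625), (253.6378631591797, 173.12562561035156), 89.1218032836914)
```

```bash
python3 -m creep '{"slide":[[-0.1,-0.8,-3.5],[-0.1,-0.8,-3.5],[-0.1,-0.7,-3.5],[0,0,-1.2],[0,0,-1.0],[0,0,0]],"turn":[0,0,0,0,0,0],"claw":[0.7,0.7,0.7,0.7,0.7,0.7]}' 20; python3 -m creep '{"slide":[[0,0,0],[0,0,0],[0,0,0],[0,0,0],[0,0,0],[0,0,0]],"turn":[0,0,0,0,0,0],"claw":[0,0,0,0,0,0]}' 6
```

```text
clock: 2.95
eef_pos: [479.9, -177.2, 206.0]
eef_rot: [3.141, 0.0, 1.243]
wrist_force: [1.0, 0.6, 0.4]
finger_gap: 65.9
finger_force: 0.0
clock: 3.7
eef_pos: [479.9, -177.1, 205.7]
eef_rot: [3.141, -0.0, 1.243]
wrist_force: [-0.3, 0.1, 0.2]
finger_gap: 22.1
finger_force: 6.0
```

View pics/w1.png

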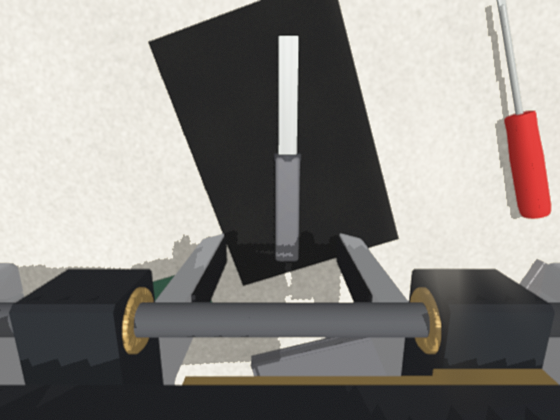

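```bash
cat > tilt.py <<'E'
from h import *
import sys
s=manip.read_state(); e=np.array(s['eef_pos']); y=s['eef_rot'][2]; print(e,y,s['finger_force'],s['clock'])
im,X,v=cloud('wrist'); 
if len(sys.argv)>1: save(im,sys.argv[1])
f=np.array([np.cos(y),np.sin(y)]); n=np.array([-f[1],f[0]]); g=e+[0,0,-180]
a=(X[...,:2]-e[:2])@f; b=(X[...,:2]-e[:2])@n
r=manip.cut_out('bar_grip','wrist')
for q in r[:2]: print(q['score'],q['position'])
m=v&(abs(b)<7)&(a>20)&(a<200)&(X[...,2]>5)
if r: m&=r[0]['mask']
A,Z,B=a[m],X[...,2][m],b[m]
for lo in range(20,200,15):
    k=(A>=lo)&(A<lo+15)
    if k.sum()>5: print(lo+7,k.sum(),np.round(np.median(Z[k]),1),np.round(np.median(B[k]),1))
k=A>40
if k.sum()>30:
    p=np.polyfit(A[k],Z[k],1); print('slope deg',np.degrees(np.arctan(p[0])),'z at a=0',p[1],'tip a',np.percentile(A,[95,99,100]),'tip z',np.percentile(Z,[0,1,3]))
E
python3 -m creep '{"slide":[[0,0,1],[0,0.1,1],[0.1,0.2,1],[0.1,0.2,1],[0.1,0.3,1],[0,0,0]],"turn":[0,0,0,0,0,0],"claw":[0,0,0,0,0,0]}' 5; python3 tilt.py w2.png
```

```text
clock: 4.45
eef_pos: [483.1, -168.9, 256.5]
eef_rot: [3.14, 0.0, 1.243]
wrist_force: [-0.6, -0.4, -0.8]
finger_gap: 22.1
finger_force: 5.0
[ 483.06780241 -168.94369716  256.50398035] 1.2431589359156887 4.9996087700128555 4.45
0.82 [280.3, 174.8]
0.54 [255.3, 116.6]
27 718 66.6 -0.0
42 710 61.0 -0.0
57 696 55.6 -0.1
72 625 48.5 -0.1
87 576 35.1 -0.2
102 548 29.4 0.4
117 554 23.9 -0.2
132 527 18.3 -0.2
147 293 14.2 0.4
slope deg -25.84592164228723 z at a=0 81.03320719358541 tip a [140.85629072 146.93352677 148.91081601] tip z [10.33897288 12.9974699  14.29367691]
```

```bash
python3 -m creep '{"slide":[[0.1,0.4,1],[0.1,0.4,1],[0.1,0.5,1],[0.2,0.6,1],[0.3,0.7,1],[0.3,0.8,1],[0,0,0]],"turn":[0,0,0,0,0,0,0],"claw":[0,0,0,0,0,0,0]}' 4; python3 tilt.py
```

```text
clock: 5.42
eef_pos: [494.2, -134.6, 316.5]
eef_rot: [3.14, 0.0, 1.244]
wrist_force: [0.4, -1.9, -0.4]
finger_gap: 22.0
finger_force: 4.0
[ 494.19131133 -134.56917877  316.48904356] 1.2437204958544354 4.000087603926659 5.425
0.6 [281.5, 205.4]
27 698 111.1 -0.1
42 595 96.5 -0.2
57 504 82.4 -0.2
72 405 55.8 0.3
87 340 41.1 0.2
102 312 27.0 0.2
117 239 13.4 0.1
slope deg -48.711883486275724 z at a=0 142.50526456991443 tip a [114.560919   121.67808628 123.0693724 ] tip z [ 6.0489123   8.78045836 11.54718483]
```

```bash
python3 -m creep '{"slide":[[0,0,0],[0,0,0],[0,0,2],[0,0,3],[0,0,4],[0,2,0],[0,4,0],[0,0,0]],"turn":[0,0,0,0,0,0.05,0.1,0.045],"claw":[0,0,0,0,0,0,0,0]}' 60; python3 -m creep '{"slide":[[-0.2,4,0],[-0.2,4,0],[-0.2,4,0],[-0.2,3.6,0],[0,0,0]],"turn":[0,0,0,0,0],"claw":[0,0,0,0,0]}'
python3 tilt.py
cat > sock.py <<'E'
from h import *
for i in range(1):
    im,X,v=cloud('wrist'); save(im,'w3.png')
    for q in ['socket','module_grip','module_lip','fulcrum']:
        for r in manip.cut_out(q,'wrist'):
            m=r['mask']&v; p=X[m]
            if len(p)<30: continue
            print(q,round(r['score'],2),np.round(r['position']),m.sum(),np.round(np.median(p,0),1),cv2.minAreaRect(p[:,:2].astype(np.float32)))
np.savez('w3.npz',X=X,v=v,im=im)
E
python3 sock.py
```

```text
clock: 6.52
eef_pos: [493.6, -72.6, 403.9]
eef_rot: [-3.139, -0.001, 1.444]
wrist_force: [-0.5, -1.3, -2.5]
finger_gap: 21.5
finger_force: 60.0
clock: 7.15
eef_pos: [485.2, 83.2, 403.9]
eef_rot: [-3.139, 0.0, 1.442]
wrist_force: [-0.1, 0.2, -2.7]
finger_gap: 21.5
finger_force: 60.0
[485.23188245  83.23102563 403.90544685] 1.4421940554195884 59.99770760536194 7.15
0.88 [281.9, 207.6]
27 724 199.2 0.1
42 599 184.6 0.0
57 497 170.4 -0.0
72 374 143.5 0.2
87 331 129.1 0.6
102 294 115.0 0.5
117 245 100.8 -0.3
slope deg -48.59804008694116 z at a=0 230.21535831773895 tip a [115.3588619  122.56347248 124.05215012] tip z [93.36711766 95.91547298 99.01836922]
socket 0.58 [295.  85.] 14367 [510.6 196.2   5.9] ((503.37127685546875, 213.04281616210938), (142.15248107910156, 205.81971740722656), 82.29176330566406)
module_grip 0.55 [284.  34.] 8158 [506.5 239.4  37.8] ((507.900146484375, 237.85574340820312), (68.74104309082031, 123.26004791259766), 82.48503875732422)
module_lip 0.74 [282.  29.] 8051 [506.5 239.6  37.8] ((506.6434020996094, 238.02154541015625), (68.74104309082031, 122.54907989501953), 82.48503875732422)
fulcrum 0.56 [294. 110.] 738 [508.1 173.8  48.8] ((501.0220947265625, 172.78094482421875), (19.03497886657715, 106.26473236083984), 77.03730010986328)
```

View pics/w3.png

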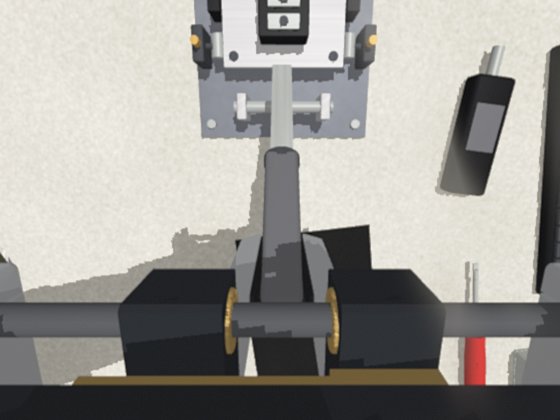

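```bash
python3 - <<'E'
from h import *
d=np.load('w3.npz'); X=d['X']; v=d['v']
e=np.array([485.23,83.23]); 
from cell import manip
# foot plate: z 4..9
for y in (1.439,):
    f=np.array([np.cos(y),np.sin(y)]); n=np.array([-f[1],f[0]])
    a=(X[...,:2]-e)@f; b=(X[...,:2]-e)@n; z=X[...,2]
    reg=v&(a>60)&(a<330)&(abs(b)<130)
    for nm,lo,hi in (('foot',4,8.5),('plate',35,40)):
        m=reg&(z>lo)&(z<hi); p=X[m][:,:2].astype(np.float32)
        print(nm,m.sum(),np.percentile(a[m],[0.5,2,50,99]),np.percentile(b[m],[0.5,2,98,99.5]),np.median(z[m]),cv2.minAreaRect(p)[2])
    m=reg&(z>35)&(z<40)
    # front edge per lateral bin -> yaw
    bb=[];aa=[]
    for lo in range(-55,56,5):
        k=m&(b>lo)&(b<lo+5)&(abs(b)>13)
        if k.sum()>10: bb.append(lo+2.5); aa.append(np.percentile(a[k],1))
    p=np.polyfit(bb,aa,1); print('plate front a at b=0',p[1],'slope',p[0],np.round(aa,1))
    m=reg&(z>44)&(z<54)&(a<130)&(abs(b)>13)&(abs(b)<33)
    print('rod',m.sum(),np.percentile(a[m],[1,50,99]),np.percentile(z[m],[50,95,99]))
    k=m&(z>49); q=np.polyfit(b[k],a[k],1); print('rod crest a',np.median(a[k]),q, 'z',np.median(z[k]))
    m=reg&(z>50)&(z<55)&(a<130)&(abs(b)>30)
    print('cheeks',m.sum(),np.percentile(b[m],[1,99]),np.percentile(a[m],[1,99]))
    m=reg&(z>42)&(z<50)&(a>120)&(abs(b)>70)
    print('posts',m.sum(),np.percentile(b[m],[1,99]),np.percentile(a[m],[1,99]))
E
```

```text
foot 9583 [ 61.46765793  62.60688665 109.69222247 198.14062562] [-95.07952703 -93.35258501  92.03445488  93.82872049] 5.472782754987122 82.46256256103516
plate 6727 [130.83490024 131.68984937 154.3212369  189.70517537] [-78.56310634 -70.74637242  69.425932    77.32380529] 37.4502148951114 82.3770523071289
plate front a at b=0 129.27978084984505 slope 0.0475721710186454 [130.9 131.  131.  101.6 131.  131.  131.  130.9 131.  131.1 130.9 130.9
 130.9 130.9 130.7 131.1 131.3 130.9 130.9]
rod 513 [85.87995036 91.43008407 97.60326384] [48.73818393 50.53544364 50.9821433 ]
rod crest a 91.43951400752383 [-2.57452348e-03  9.15855991e+01] z 49.72779438888267
cheeks 502 [-47.38853736  47.55648689] [ 79.7755411  103.64900493]
posts 796 [-90.04440954  88.7638259 ] [134.06843769 166.99890656]
```

Seen from the wrist, the blade lies along columns 271-292, the rod is at row 105 and the plate's front edge at row 67. All of it is centred within 1 mm, so I'm lowering the tip into the gap now.

```bash
python3 -m creep '{"slide":[[0,-0.2,-1.5],[0,-0.2,-1.5],[-0.1,-0.2,-1.4],[0,-0.15,-1],[0,0,0],[0,0,0]],"turn":[0,0,0,0,0,0],"claw":[0,0,0,0,0,0]}'
cat > rel.py <<'E'
from h import *
import sys
y=1.439; f=np.array([np.cos(y),np.sin(y)]); n=np.array([-f[1],f[0]])
O=np.array([485.23,83.23])+181.1*f-0.4*n   # socket origin
s=manip.read_state(); e=np.array(s['eef_pos']); print('TCP socket x,y,z',(e[:2]-O)@f,(e[:2]-O)@n,e[2],'F',np.round(s['wrist_force'],1),'t',s['clock'])
im,X,v=cloud('wrist')
if len(sys.argv)>1: save(im,sys.argv[1])
a=(X[...,:2]-O)@f; b=(X[...,:2]-O)@n; z=X[...,2]+.5
tx=(e[:2]-O)@f
m=v&(abs(b)<6)&(a>tx+60)&(a<-50)&(z>33)
rows=[(lo+4,int(k.sum()),round(float(np.median(a[k])),1),round(float(np.median(z[k])),1)) for lo in range(-150,-50,8) for k in [m&(a>=lo)&(a<lo+8)] if k.sum()>5]
print(rows)
t=np.array(rows)
blade=(t[:,2]>tx+74)&(t[:,2]<-60)
if blade.sum()>=2:
    p=np.polyfit(t[blade,2],t[blade,3],1); th=np.arctan(-p[0]); N=np.array([np.sin(th),np.cos(th)])
    P=np.array([t[blade,2].mean(),t[blade,3].mean()])
    print('theta',np.degrees(th),'rod gap',(P-[-89,44.4])@N-12,'lip clearance',(np.array([-50,30])-P)@N)
m=v&(abs(b)<55)&(abs(b)>27)&(a>-56)&(a<-20)&(z>30)
for lo in range(-52,-22,6):
    k=m&(a>=lo)&(a<lo+6)
    if k.sum()>5: print('plate',lo+3,round(float(np.median(z[k])),1),end='; ')
E
python3 rel.py
```

```text
clock: 8.25
eef_pos: [485.0, 73.4, 352.0]
eef_rot: [3.141, -0.0, 1.438]
wrist_force: [-0.5, -0.2, -3.1]
finger_gap: 21.8
finger_force: 60.0
TCP socket x,y,z -190.84618489873108 -0.6573207146936461 352.01736106687605 F [-0.5 -0.2 -3.1] t 8.25
[(-130, 117, -128.6, 101.8), (-122, 193, -122.4, 95.7), (-114, 175, -113.8, 87.8), (-106, 160, -105.9, 80.2), (-98, 159, -98.3, 72.9), (-90, 145, -90.2, 65.3), (-82, 136, -82.4, 57.8), (-74, 117, -74.3, 50.2), (-66, 55, -68.1, 44.6), (-50, 26, -50.3, 36.6)]
theta 43.4399404135546 rod gap 2.369457189415895 lip clearance 1.9909266449854641
plate -49 37.6; plate -43 38.1; plate -37 38.0; plate -31 37.9; plate -25 37.9;
```

```bash
python3 -m creep '{"slide":[[0.09,0.65,-0.62],[0.09,0.65,-0.62],[0.09,0.65,-0.62],[0.08,0.63,-0.62],[0,0,0],[0,0,0]],"turn":[0,0,0,0,0,0],"claw":[0,0,0,0,0,0]}'; python3 rel.py
```

```text
clock: 9.05
eef_pos: [488.4, 99.2, 326.9]
eef_rot: [3.141, 0.0, 1.438]
wrist_force: [-0.0, 0.1, -3.1]
finger_gap: 21.0
finger_force: 60.0
TCP socket x,y,z -164.8782494636587 -0.6670898687677521 326.9470515641589 F [-0.   0.1 -3.1] t 9.05
[(-106, 84, -103.4, 77.5), (-98, 185, -97.9, 72.3), (-90, 175, -90.1, 64.7), (-82, 173, -81.9, 57.2), (-74, 159, -74.1, 49.5), (-66, 139, -66.0, 41.8), (-58, 96, -59.2, 35.8), (-50, 19, -50.3, 36.3)]
theta 43.64212498822967 rod gap 2.0150311459996058 lip clearance 2.4801175097560697
plate -49 37.6; plate -43 38.0; plate -37 38.0; plate -31 37.9; plate -25 37.9;
```

```bash
python3 -m creep '{"slide":[[-0.05,-0.34,-0.36],[-0.05,-0.34,-0.37],[-0.04,-0.34,-0.37],[-0.04,-0.27,-0.36],[-0.03,-0.27,-0.36],[-0.04,-0.27,-0.36],[-0.03,-0.27,-0.37],[0,0,0]],"turn":[0,0,0,0,0,0,0,0],"claw":[0,0,0,0,0,0,0,0]}'; python3 rel.py
```

```text
clock: 10.1
eef_pos: [486.0, 77.7, 302.7]
eef_rot: [3.139, -0.001, 1.437]
wrist_force: [-1.9, -1.4, 14.1]
finger_gap: 21.5
finger_force: 60.0
TCP socket x,y,z -186.49532982020065 -1.0421820110530426 302.6998679205264 F [-1.9 -1.4 14.1] t 10.1
[(-130, 16, -126.0, 89.7), (-122, 264, -122.0, 87.5), (-114, 246, -114.2, 72.4), (-106, 246, -105.9, 67.5), (-98, 228, -98.1, 62.7), (-90, 215, -90.1, 58.0), (-82, 192, -81.9, 53.4), (-74, 186, -74.1, 48.9), (-66, 185, -66.0, 43.7), (-58, 185, -58.1, 39.2), (-50, 86, -52.1, 35.8)]
theta 30.536325957523385 rod gap -0.7514430480386007 lip clearance -3.8360836188899383
plate -49 40.4; plate -43 40.9; plate -37 40.8; plate -31 40.4;
```

```bash
python3 -m creep '{"slide":[[-0.03,-0.23,-0.37],[-0.03,-0.22,-0.37],[-0.03,-0.2,-0.37],[-0.03,-0.2,-0.37],[0,0,0],[0,0,0]],"turn":[0,0,0,0,0,0],"claw":[0,0,0,0,0,0]}'; python3 rel.py
```

```text
clock: 10.9
eef_pos: [484.5, 69.4, 287.0]
eef_rot: [3.14, -0.0, 1.437]
wrist_force: [0.6, -1.5, 5.2]
finger_gap: 21.4
finger_force: 60.0
TCP socket x,y,z -194.91229493334993 -0.732780770763221 286.9791978102987 F [ 0.6 -1.5  5.2] t 10.9
[(-138, 43, -134.5, 85.3), (-130, 295, -130.2, 83.4), (-122, 291, -122.5, 80.5), (-114, 277, -114.1, 67.2), (-106, 262, -105.9, 64.0), (-98, 250, -98.1, 60.7), (-90, 244, -90.1, 57.4), (-82, 244, -82.0, 54.1), (-74, 245, -73.9, 50.8), (-66, 234, -65.9, 47.6), (-58, 230, -58.0, 44.3), (-50, 115, -52.1, 42.0)]
theta 22.221602027550976 rod gap -0.3437250184993754 lip clearance -10.237355418363876
plate -49 44.8;
```

```bash
python3 -m creep '{"slide":[[-0.02,-0.16,-0.37],[-0.02,-0.16,-0.37],[-0.02,-0.12,-0.37],[0,0,0],[0,0,0],[0,0,0]],"turn":[0,0,0,0,0,0],"claw":[0,0,0,0,0,0]}'; python3 rel.py w4.png
```

```text
clock: 11.7
eef_pos: [483.9, 65.0, 275.7]
eef_rot: [3.141, 0.0, 1.438]
wrist_force: [0.5, -4.6, 5.3]
finger_gap: 21.2
finger_force: 60.0
TCP socket x,y,z -199.35061457153924 -0.6727798246974104 275.69755405563063 F [ 0.5 -4.6  5.3] t 11.7
[(-138, 228, -136.7, 80.0), (-130, 329, -129.9, 78.2), (-122, 300, -122.5, 75.7), (-114, 283, -113.8, 64.1), (-106, 284, -105.9, 61.6), (-98, 291, -98.0, 59.2), (-90, 282, -89.9, 56.8), (-82, 286, -81.9, 54.4), (-74, 276, -74.1, 52.1), (-66, 282, -66.0, 49.7), (-58, 210, -58.9, 47.5)]
theta 21.600068854741206 rod gap -0.08454447730087544 lip clearance -10.947329417657414
```

View pics/w4.png

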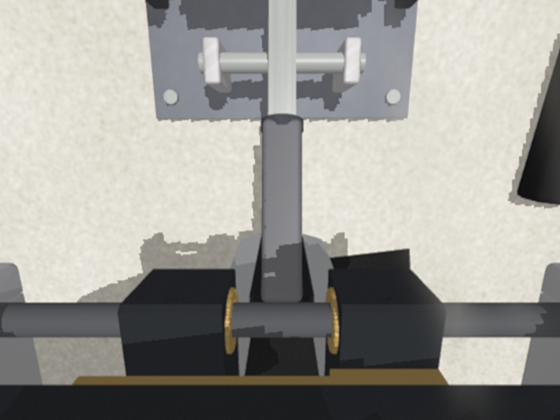

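The view shows the bar pressed on the rod at (282,62), with the module out of the frame. The blade stands about 15 mm above home at the lip. I'll loosen the grip so the bar pivots back over the rod, then check that the lip stays up.

```bash
python3 -m creep '{"slide":[[0,0,0],[0,0.1,0.4],[0,0.1,0.4],[0,0.15,0.4],[0,0.15,0.4],[0,0.15,0.4],[0,0.15,0.4],[0,0,0]],"turn":[0,0,0,0,0,0,0,0],"claw":[0,0,0,0,0,0,0,0]}' 5; python3 rel.py
python3 - <<'E'
from h import *
y=1.439; f=np.array([np.cos(y),np.sin(y)]); n=np.array([-f[1],f[0]])
O=np.array([485.23,83.23])+181.1*f-0.4*n
for c in('top','scene'):
    im,X,v=cloud(c); a=(X[...,:2]-O)@f; b=(X[...,:2]-O)@n; z=X[...,2]
    for lo in range(-60,60,10):
        k=v&(a>=lo)&(a<lo+10)&(abs(b)>27)&(abs(b)<50)&(z<70)
        if k.sum(): print(c,lo+5,k.sum(),round(float(np.median(z[k])),1))
E
```

```text
clock: 12.75
eef_pos: [483.8, 73.4, 299.8]
eef_rot: [3.141, -0.0, 1.438]
wrist_force: [-0.5, -0.6, -0.7]
finger_gap: 21.9
finger_force: 5.0
TCP socket x,y,z -191.04498260929645 0.538604655830543 299.7657479380682 F [-0.5 -0.6 -0.7] t 12.75
[(-130, 186, -128.3, 89.4), (-122, 261, -122.0, 85.9), (-114, 247, -114.1, 71.2), (-106, 230, -105.9, 67.0), (-98, 220, -98.0, 62.6), (-90, 213, -89.8, 58.1), (-82, 214, -82.0, 54.1), (-74, 201, -74.0, 49.7), (-66, 206, -66.1, 45.3), (-58, 195, -58.2, 41.0), (-50, 97, -51.9, 37.6)]
theta 28.358370755299696 rod gap -0.24885540152087415 lip clearance -5.898643530367302
plate -49 48.1; plate -43 50.4; top -55 55 6.5
top -45 104 9.0
top -35 63 49.2
top -25 57 49.2
top -15 59 47.7
top -5 61 46.2
top 5 57 44.7
top 15 58 43.7
top 25 58 42.5
top 35 61 40.1
top 45 54 39.5
top 55 52 36.3
scene -55 38 -744.6
scene -45 54 7.5
scene -35 51 46.8
scene -25 48 44.9
scene -15 38 34.2
scene -5 45 -744.0
scene 5 38 41.6
scene 15 48 -743.5
scene 25 37 -743.7
scene 35 46 -743.8
scene 45 48 34.9
scene 55 50 31.0
```

```bash
python3 -m creep '{"slide":[[0,0,0],[0,0,0],[0,0,0.15],[-0.12,-0.9,0.5],[-0.14,-1.1,0.6],[-0.16,-1.2,0.65],[-0.16,-1.2,0.65],[0,-1,2]],"turn":[0,0,0,0,0,0,0,0],"claw":[0,0,0,0,0,0,0,0]}' 60; python3 rel.py
```

```text
clock: 13.9
eef_pos: [477.7, 18.2, 345.0]
eef_rot: [-3.14, 0.0, 1.437]
wrist_force: [0.9, -0.1, -2.2]
finger_gap: 21.7
finger_force: 60.0
TCP socket x,y,z -246.5199170900799 -0.6419744462359571 344.9913750172381 F [ 0.9 -0.1 -2.2] t 13.9
[(-146, 215, -146.3, 103.8), (-138, 215, -138.0, 99.5), (-130, 206, -130.1, 95.0), (-122, 204, -121.8, 90.4), (-114, 190, -114.0, 86.4), (-106, 183, -106.0, 82.1), (-98, 176, -98.2, 77.7), (-90, 83, -92.3, 74.5)]
theta 28.500132397494372 rod gap 12.910874139065434 lip clearance -18.956553834674164
```

```bash
python3 -m creep '{"slide":[[0,-4,0],[0,-5,0],[0.2,-5,-1],[0.2,-3.3,-2],[0.2,0,-2],[0,0,-1.2],[0,0,0]],"turn":[0,0,0,0,0,0,0],"claw":[0,0,0,0,0,0,0]}'; python3 tilt.py
```

```text
clock: 14.82
eef_pos: [483.8, -153.5, 282.4]
eef_rot: [-3.14, -0.0, 1.438]
wrist_force: [0.3, 1.0, -3.3]
finger_gap: 21.2
finger_force: 60.0
[ 483.84498568 -153.48297452  282.44953424] 1.4381830766720798 59.99869108200073 14.825
0.81 [279.4, 175.2]
27 739 90.6 -0.2
42 687 82.5 -0.2
57 641 74.3 -0.2
72 573 66.4 0.3
87 495 48.0 0.3
102 467 39.7 0.3
117 454 31.4 0.2
132 407 23.5 0.2
147 371 15.2 0.2
162 30 10.7 0.9
slope deg -33.53215851843462 z at a=0 110.1600562236941 tip a [146.39206634 154.10962771 156.19535773] tip z [ 9.41159381 11.67068797 13.82321183]
```

```bash
python3 -m creep '{"slide":[[0,0,0],[0,-0.45,-1],[0,-0.4,-1],[0,-0.35,-1],[0,-0.3,-1],[0,-0.25,-1],[0,-0.15,-1],[0,-0.1,-1]],"turn":[0,0,0,0,0,0,0,0],"claw":[0,0,0,0,0,0,0,0]}' 4; python3 -m creep '{"slide":[[0,0,-0.3],[0,0,0]],"turn":[0,0],"claw":[0,0]}';  python3 tilt.py
```

```text
clock: 15.92
eef_pos: [484.0, -173.8, 212.3]
eef_rot: [-3.142, 0.0, 1.438]
wrist_force: [0.0, -2.4, 0.3]
finger_gap: 21.6
finger_force: 4.0
clock: 16.18
eef_pos: [484.0, -173.6, 209.9]
eef_rot: [-3.141, -0.0, 1.438]
wrist_force: [-1.5, 0.2, -0.8]
finger_gap: 22.0
finger_force: 4.0
[ 484.00506602 -173.64059394  209.8564351 ] 1.437842571465996 4.000665284693241 16.175
0.91 [281.8, 159.8]
27 730 28.2 0.2
42 799 27.7 0.2
57 836 27.1 -0.2
72 836 26.5 0.3
87 831 17.0 0.2
102 862 16.4 0.2
117 896 15.9 0.3
132 379 15.5 0.3
slope deg -10.235395531448832 z at a=0 36.350158325374736 tip a [126.21352803 129.99301758 131.40084437] tip z [13.3294107  14.59038154 14.96832035]
```

```bash
python3 -m creep '{"slide":[[0,0,0],[0,0,0],[0,0,0],[0,0,1],[0,0,4],[0,2,5],[0,5,2],[0,5,0]],"turn":[0,0,0,0,0,0,0,0],"claw":[0.5,0.6,0.7,0.7,0.7,0.75,0.75,0.75]}' 20; python3 -m creep '{"slide":[[0.5,6,0],[0.5,6,0],[0.5,6,0],[0.5,5,0],[0,0,0]],"turn":[0,0,0,0,0],"claw":[0.75,0.75,0.75,0.75,0.75]}'
cat > mod.py <<'E'
from h import *
y=1.439; f=np.array([np.cos(y),np.sin(y)]); n=np.array([-f[1],f[0]])
O=np.array([509.4,262.7])
s=manip.read_state(); print(s['eef_pos'],s['eef_rot'],s['clock'])
im,X,v=cloud('wrist'); save(im,'w5.png')
a=(X[...,:2]-O)@f; b=(X[...,:2]-O)@n; z=X[...,2]+.5
for lo in range(-55,60,10):
    k=v&(a>=lo)&(a<lo+10)&(abs(b)>27)&(abs(b)<50)&(z<70)
    k2=v&(a>=lo)&(a<lo+10)&(abs(b)<30)&(z>60)&(z<90)
    print(lo+5,k.sum(),np.median(z[k]) if k.sum() else 0,k2.sum(),np.round(np.percentile(b[k2],[2,98]),1) if k2.sum()>9 else '',np.median(z[k2]) if k2.sum() else 0)
im,X,v=cloud('top')
for r in manip.cut_out('bar_grip','top'):
    p=X[r['mask']&v]; print(r['score'],np.median(p,0),cv2.minAreaRect(p[:,:2].astype(np.float32)))
for r in manip.cut_out('tray','top'):
    p=X[r['mask']&v]; print('tray',r['score'],np.median(p,0),cv2.minAreaRect(p[:,:2].astype(np.float32)))
    w=p[p[:,2]>10]; print(len(w),cv2.minAreaRect(w[:,:2].astype(np.float32)) if len(w)>9 else '')
E
python3 mod.py
```

```text
clock: 17.27
eef_pos: [483.9, -52.6, 332.5]
eef_rot: [3.138, 0.0, 1.437]
wrist_force: [0.9, -1.1, -0.1]
finger_gap: 70.5
finger_force: 0.0
clock: 17.9
eef_pos: [503.7, 178.9, 330.5]
eef_rot: [3.141, -0.0, 1.442]
wrist_force: [-0.9, -1.0, -1.1]
finger_gap: 70.2
finger_force: 0.0
[503.66837236 178.92743385 330.47597375] [ 3.14106194e+00 -4.87734178e-04  1.44159908e+00] 17.9
-50 253 6.843009415653285 0  0
-40 723 50.14602979410114 0  0
-30 680 48.80355948619243 17 [-14.8  21.9] 63.69015644975909
-20 737 47.4705568335454 865 [-21.8  21.8] 77.61685586881367
-10 741 46.105859355229654 945 [-21.7  21.7] 77.90711483857194
0 751 44.68488865278766 914 [-21.7  21.6] 75.52712719203328
10 742 43.39405285161109 953 [-22.2  21.5] 74.8590051707209
20 751 42.03932929540571 994 [-22.2  21.5] 73.14882097851437
30 756 40.80968049492117 966 [-22.1  22.1] 71.37523471057627
40 793 39.47636530389144 65 [-21.   20.7] 70.22710766965392
50 697 37.960147268078856 0  0
60 704 33.80527735785529 0  0
0.89 [ 491.82499335 -108.2699087    22.21393807] ((493.22894287109375, -98.58472442626953), (202.24099731445312, 25.009464263916016), 82.42558288574219)
0.71 [ 278.27896131 -392.83772312   14.77274161] ((279.11260986328125, -385.8695068359375), (146.89990234375, 16.71736717224121), 79.8836669921875)
tray 0.97 [ 475.67043401 -390.59158384    4.25887839] ((478.4578857421875, -390.7315979003906), (157.79295349121094, 181.5216522216797), 86.65818786621094)
426 ((475.8744201660156, -388.6399230957031), (154.0537567138672, 176.06544494628906), 86.59306335449219)
```

View pics/w5.png

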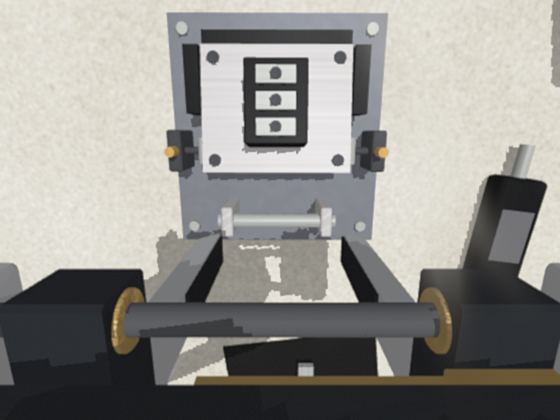

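The module is tilted about 7.5° and held up by itself, its body at (275,100). The bar lies flat on the mat, so I'm taking the module by its body now.

```bash
python3 -m creep '{"slide":[[0.3,4.2,0],[0.3,4.4,0],[0,0.1,-2.5],[0,0,-3],[0,0,-1.7],[0,0,-1],[0,0,0]],"turn":[0,0,0,0,0,0,0],"claw":[0.75,0.75,0.75,0.75,0.75,0.75,0.75]}' 20;  python3 -m creep '{"slide":[[0,0,0],[0,0,0],[0,0,0],[0,0,0],[0,0,0]],"turn":[0,0,0,0,0],"claw":[0,0,0,0,0]}' 30
```

```text
clock: 18.98
eef_pos: [510.2, 263.0, 248.0]
eef_rot: [-3.141, 0.0, 1.437]
wrist_force: [-0.3, 0.4, 0.2]
finger_gap: 70.7
finger_force: 0.0
clock: 19.6
eef_pos: [510.0, 263.3, 248.3]
eef_rot: [3.141, -0.0, 1.438]
wrist_force: [-0.5, -1.3, 5.5]
finger_gap: 45.7
finger_force: 30.0
```

```bash
python3 -m creep '{"slide":[[0,0,0.5],[0,0,1],[0,0,1.5],[0,0,2],[0,0,2.5],[0,0,2.5],[0,0,0],[0,0,0]],"turn":[0,0,0,0,0,0,0,0],"claw":[0,0,0,0,0,0,0,0]}'; python3 - <<'E'
from h import *
im,X,v=cloud('wrist'); save(im,'w6.png')
E
```

```text
clock: 20.6
eef_pos: [509.8, 263.2, 347.2]
eef_rot: [-3.141, 0.001, 1.438]
wrist_force: [0.2, -0.5, -4.1]
finger_gap: 45.8
finger_force: 30.0
```

View pics/w6.png

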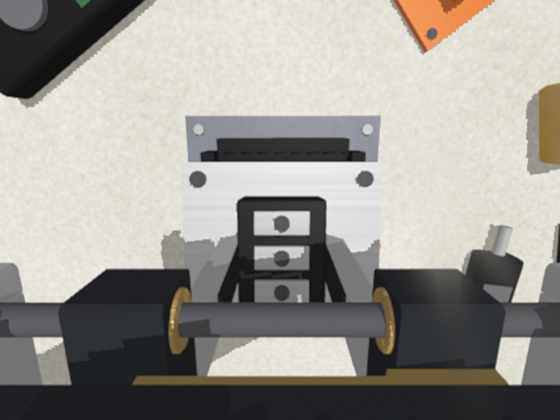

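The module hangs squarely between the pads, clear of the socket. I'll carry it to the tray.

```bash
python3 -m creep '{"slide":[[-0.2,-3,0],[-0.2,-5,0],[-0.3,-5.8,0],[-0.3,-5.8,0],[-0.3,-5.8,0],[-0.3,-5.8,0],[-0.3,-5.8,0],[-0.3,-5.8,0]],"turn":[0,0.02,0.02,0.02,0.014,0,0,0],"claw":[0,0,0,0,0,0,0,0]}';  python3 -m creep '{"slide":[[-0.3,-5.8,0],[-0.3,-5.8,0],[-0.3,-5.5,0],[-0.3,-3.5,0],[0,-2,0],[0,0,-2],[0,0,0],[0,0,0]],"turn":[0,0,0,0,0,0,0,0],"claw":[0,0,0,0,0,0,0,0]}'
python3 - <<'E'
from h import *
s=manip.read_state(); e=s['eef_pos']; y=s['eef_rot'][2]; print(e,y)
f=np.array([np.cos(y),np.sin(y)]); n=np.array([-f[1],f[0]])
im,X,v=cloud('wrist'); save(im,'w7.png')
a=(X[...,:2]-e[:2])@f; b=(X[...,:2]-e[:2])@n; z=X[...,2]
for lo in range(-50,60,8):
    k=v&(a>=lo)&(a<lo+8)&(abs(b)>27)&(abs(b)<58)&(z>60)&(z<e[2]-175)
    if k.sum()>5: print(lo+4,k.sum(),np.median(z[k]))
for r in manip.cut_out('tray','wrist'):
    p=X[r['mask']&v]; p=p[p[:,2]<25]; print('tray',r['score'],np.median(p,0),cv2.minAreaRect(p[:,:2].astype(np.float32)))
E
```

```text
clock: 21.65
eef_pos: [487.5, -166.6, 347.1]
eef_rot: [-3.14, -0.0, 1.512]
wrist_force: [1.4, -0.2, -3.3]
finger_gap: 45.6
finger_force: 30.0
clock: 22.65
eef_pos: [476.1, -390.5, 328.1]
eef_rot: [-3.141, -0.0, 1.512]
wrist_force: [0.4, 0.2, -4.1]
finger_gap: 45.7
finger_force: 30.0
[ 476.13375452 -390.53806039  328.10554014] 1.5121436303875053
-38 6 127.75806514129474
-30 91 128.02318766856231
-22 97 126.617943680249
-14 320 125.7310301730754
-6 567 124.66433910466137
2 770 123.61737894069391
10 1593 122.78671619680347
18 1320 121.51107564245656
26 1362 120.40844504743663
34 1356 119.3785606714107
42 1426 118.37242699432046
50 945 117.36136161751489
tray 0.85 [ 480.8197837  -332.03676814    3.64387027] ((479.51544189453125, -332.2613220214844), (33.95900344848633, 175.8069305419922), 86.61347961425781)
```

View pics/w7.png

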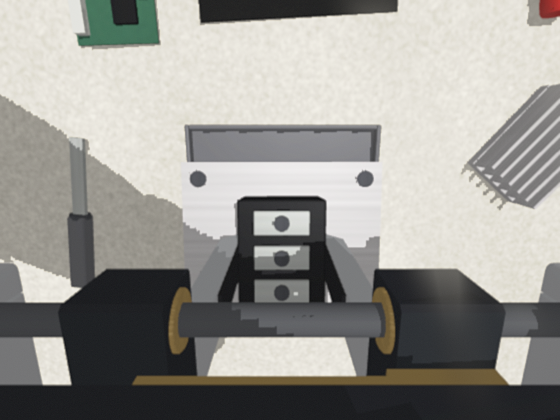

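The tray's rim shows evenly about the plate (columns 186-380). The module is centred and still tilted 7.5°, so I'm lowering its rear edge to the floor and then letting it level.

```bash
python3 -m creep '{"slide":[[0,0,-2.5],[0,0,-3],[0,0,-2],[0,0,-1.2],[0,0,-0.8],[0,0,0]],"turn":[0,0,0,0,0,0],"claw":[0,0,0,0,0,0]}';  python3 -m creep '{"slide":[[0,0,0],[0,0,-0.3],[0,0,-0.3],[0,0,-0.3],[0,0,-0.3],[0,0,-0.3],[0,0,0]],"turn":[0,0,0,0,0,0,0],"claw":[0,0,0,0,0,0,0]}' 9
```

```text
clock: 23.5
eef_pos: [476.0, -390.8, 233.0]
eef_rot: [3.142, -0.0, 1.512]
wrist_force: [-0.0, 0.7, -3.6]
finger_gap: 45.8
finger_force: 30.0
clock: 24.38
eef_pos: [476.0, -390.7, 217.8]
eef_rot: [3.142, -0.0, 1.512]
wrist_force: [0.3, -0.2, -3.5]
finger_gap: 46.1
finger_force: 9.0
```

```bash
python3 -m creep '{"slide":[[0,0,-0.2],[0,0,-0.2],[0,0,0]],"turn":[0,0,0],"claw":[0,0,0]}'; cat > chk.py <<'E'
from h import *
s=manip.read_state(); e=s['eef_pos']; y=s['eef_rot'][2]; print(e,y)
f=np.array([np.cos(y),np.sin(y)]); n=np.array([-f[1],f[0]]); O=np.array([476,-389.])
im,X,v=cloud('wrist')
a=(X[...,:2]-O)@f; b=(X[...,:2]-O)@n; z=X[...,2]
for lo in range(-64,70,8):
    k=v&(a>=lo)&(a<lo+8)&(abs(b)>27)&(abs(b)<55)&(z<e[2]-175)
    if k.sum()>5: print(lo+4,k.sum(),np.round(np.median(z[k]),1),end='; ')
E
python3 chk.py
```

```text
clock: 24.75
eef_pos: [476.0, -390.9, 214.9]
eef_rot: [3.141, 0.001, 1.512]
wrist_force: [-4.1, -0.3, 8.2]
finger_gap: 46.0
finger_force: 9.0
[ 475.99794728 -390.91527437  214.92066298] 1.5118924419848019
-36 96 11.4; -28 52 11.6; -20 117 11.6; -12 308 11.6; -4 507 11.5; 4 868 11.5; 12 1482 11.8; 20 1209 11.5; 28 1265 11.5; 36 1303 11.5; 44 1321 11.6; 52 1425 5.8; 60 1323 3.5; 68 1469 3.9;
```

```bash
python3 -m creep '{"slide":[[0,0,0.1],[0,0,0],[0,0,0],[0,0,0.5],[0,0,3],[0,0,4],[0,-2,5],[0,0,0]],"turn":[0,0,0,0,0,0,0,0],"claw":[0.65,0.65,0.65,0.65,0.65,0.65,0.65,0.65]}'; python3 chk.py; python3 - <<'E'
from h import *
im,X,v=cloud('top')
for q in('module_grip','bar_grip'):
  for r in manip.cut_out(q,'top'):
    p=X[r['mask']&v]; print(q,r['score'],np.median(p,0),cv2.minAreaRect(p[:,:2].astype(np.float32)))
save(im,'top1.png',1.4)
E
```

```text
clock: 25.8
eef_pos: [476.0, -411.7, 344.4]
eef_rot: [3.136, 0.005, 1.511]
wrist_force: [-0.9, 0.5, -0.8]
finger_gap: 61.1
finger_force: 0.0
[ 475.97665985 -411.67509802  344.43791462] 1.510955771386329
-60 373 3.5; -52 268 3.6; -44 412 11.5; -36 413 11.7; -28 609 11.8; -20 664 12.0; -12 1080 151.7; -4 452 11.4; 4 458 11.5; 12 462 11.5; 20 461 11.4; 28 517 11.5; 36 465 11.5; 44 517 11.5; 52 465 8.8; 60 513 3.4; 68 584 4.2; module_grip 0.92 [682.74528449 455.02321918   9.33779361] ((689.6610107421875, 461.8560485839844), (126.44859313964844, 106.38285827636719), 29.17871856689453)
module_grip 0.71 [ 485.49745754 -371.2967384    13.26300175] ((475.7268371582031, -384.50286865234375), (101.80085754394531, 120.86637878417969), 86.36152648925781)
bar_grip 0.58 [ 491.97328394 -105.81997134   23.11028625] ((492.287841796875, -95.7750015258789), (197.75852966308594, 22.887598037719727), 82.06947326660156)
bar_grip 0.32 [505.95665393 244.23583787   9.19387777] ((509.4630126953125, 247.52479553222656), (208.39871215820312, 194.8888397216797), 82.41726684570312)
```

View pics/top1.png

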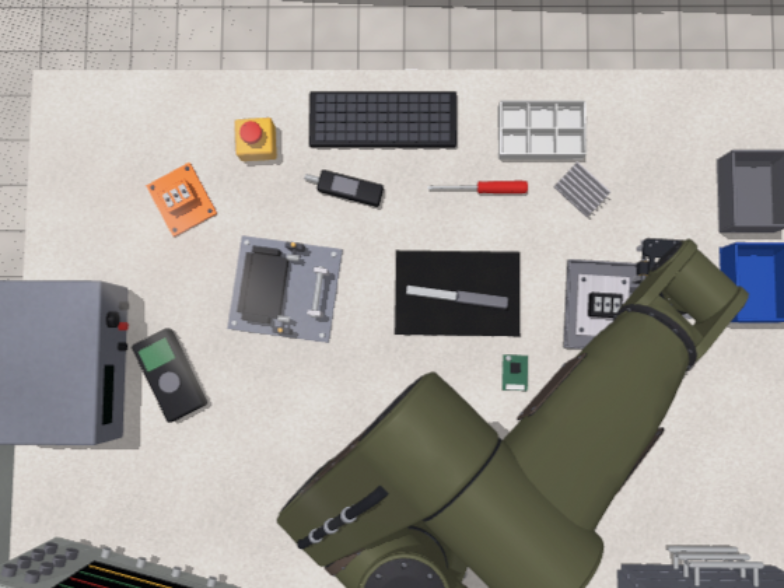

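The module lies flat in the tray at (605,305) and the bar lies on the mat at (457,297). Everything else is where it was and the gripper is clear, so I'm handing in.

```bash
python3 -c "
from cell import manip; print(manip.sign_off())"
```

```text
the job is handed in; nothing more can be done
None
```

I levered the module up until the rollers held it, laid the bar back on the mat, set the module flat in the tray and handed the job in at about 26 s; the hand-in returned no verdict.

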